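Serve the scone with tongs

ROBOT

A 6-joint arm with a two-finger parallel gripper is mounted at the origin on the work surface. World frame = base frame: x ahead of the robot, y to its left, z up, the work surface at z = 0. Lengths are in m, angles in degrees, forces in N, time in s.
With the tool pointing down it reaches from about 0.275 to 0.875 m from the base axis. Payload 12.5 kg.
Tool frame: the origin (TCP) lies at the very end of the fingers, on their centre line; the grasp point (between the pads) lies 19 mm behind it; z points along the fingers, y is the line along which they close (so a half turn about z gives the same grasp; the last joint's range is limited). The gripper opens to 85 mm and grips with 20 to 120 N. Pads are 22 mm wide; open, the fingers measure 114 mm over their backs; the gripper's body (76 mm by 85 mm) begins 54 mm behind the grasp point. The pads swing forward as they close: fully open they stand 13 mm farther back than shut.
Start: joints at [65.569, 20.094, 94.641, -0, 65.266, -4.847], TCP at [0.184, 0.518, 0.231] pointing down, gripper open.
Joint ranges: [-157.81, 157.81], [-45, 120.19], [0.68, 151.7], [-89.99, 269.99], [4.06, 180], [-164.3, 164.3]. Speed limits (degrees/s): [127.2, 127.2, 159.86, 180, 180, 180].

INTERFACE

Orientations are given as [roll, pitch, yaw] about the fixed x, y, z axes, in that order (R = Rz(yaw) Ry(pitch) Rx(roll)).
In Python, from plant import ctrl gives the robot as it stands.
- The arm moves only by the tool drive_tool, never from a script. Its arguments are lists of equal length, an entry for each row: "jaw": the opening, from 0 (shut) to 1 (fully open); "travel": the shift along the tool's x, y, z as a fraction of full scale, a list of three; "delta_rot": the turn, a rotation vector about the tool's x, y, z as a fraction of full scale, a list of three. A call has exactly 5 rows; each row is the pose to reach, as a shift and turn from the pose commanded when the call began, along the tool's axes at that moment; what a row does not reach only later rows make up. Full scale, the value 1, is 150 mm for a shift and pi/2 rad for a turn. A row lasts 1/8 s, in which the tool goes at most 62.5 mm and 10.7 degrees, less where a joint would pass 70% of its speed; a pose out of reach is approached as far as the arm can. A call with a number of a shift or a turn outside -1 to 1 is refused whole. A call with a gripper value outside its range is refused whole. The fingers move at their own pace and stop on an object; the grip force is fixed at half the most. Time passes only in rows, so rows that repeat a pose let the fingers close, or fill a call up. It gives the time, the measured TCP pose, the force, the opening and the grip force at its end, in the units of the state.
- ctrl.get_state(): the state, without advancing time (a new reading comes with each control period).
- ctrl.snapshot(name): name is "scene" or "side" or "wrist"; returns (picture, depth): 420x560x3 uint8, red, green, blue; 420x560 float32, m along the optical axis (not along the pixel's ray), 0 where there is no reading.
- ctrl.camera_info(name): a dict with "camera_matrix" (3x3 intrinsics, pixels), "k1" (the pictures are not rectified: a ray, as slopes to the right and down, at radius r is drawn at 1 + k1 r^2 times it, then the intrinsics apply), "R" (3x3) and "t" (3): a world point X has camera coordinates R X + t. Camera axes: x right, y down, z forward; pixel columns grow to the right and rows downward; lengths in m; the calibration is good to about 2 mm. A picture is of the moment at which its call begins: read the wrist's pose just before it. camera_info takes no time and is no camera call; for the wrist camera it gives the pose at the moment of the call.
- ctrl.finish_job(): hands the job in; it is judged then, once.
The state is a dict: "clock": time; "qpos": joint angles; "joint_vel": joint speeds; "effort": joint torques, N m; "position": TCP position; "eef_rot": TCP orientation; "ft_force": force on the tool from outside, world axes, zero at the start; "ft_torque": the same for the moment, N m; "grip_width": opening from 0.0 (shut) to 1.0 (fully open); "finger_force": force on a finger pad.
Only numpy, scipy, OpenCV 4.12 (cv2) and the standard library are available. Lean on these libraries where they do the work, as an engineer would, in place of code of your own. Each camera call takes 0.05 s, during which the arm holds its last target. There are 200 camera calls.

TASK

A visitor to the study is being offered the last scone: lift the glass dome off the cake stand by its knob and set it down, mouth down, wholly on the round cork mat without dropping it. Then pick up the spring tongs, close them on the scone and lift it at least 5 cm above the stand, touching the scone with nothing but the tongs. Finish while still holding the scone up motionless in the tongs, with the dome left standing on the mat, and the stand, mug, jar and spectacle case left where they were.

Things in the scene. Friction and masses are not known exactly. Their poses are not given: they have to be found in the camera images.
- stand: White ceramic footed cake stand, loose but heavy (1.5 kg), on the desk. Round flat plate 220 mm across and 12 mm thick, its top 75 mm above the desk, on a stem 40 mm thick and a foot 130 mm across. Origin: centre of the foot's underside; z up.
- dome: Clear glass dome standing mouth down on the stand's plate over the scone: 180 mm outside diameter, glass top 112 mm above the rim, 95 mm high inside, wall 4 mm, about 0.45 kg. Origin: centre of the open mouth, level with the rim (75 mm above the desk at the start, 5 mm when it stands on the mat); z up. The rim must rise over 36 mm to clear the scone.
- dome_knob (a point): Middle of the dome's brass knob, on the dome's axis 140 mm above the rim: an upright round knob 31 mm across, from 127 to 152 mm above the rim, on a stem 14 mm thick that stands on the glass top (112 mm above the rim). Grip it from above at any yaw.
- scone: The scone: round, golden with a brown top and dark raisins, 46 mm across with straight sides to 30 mm and 36 mm high, 45 g, firm. It stands on the stand's plate under the dome, up to about 20 mm off the plate's centre. Origin: centre of its underside; z up.
- mat: Round cork mat lying on the desk, fixed, 250 mm across, 5 mm thick. The dome belongs on it. Origin: centre of its underside on the desk.
- tongs: Spring serving tongs, steel with black grips, 0.1 kg, 210 mm long, lying on the desk; the two arms stand on edge (20 mm high) and open and close level with the desk. A bow joins them at x = -103 to -90 mm. Origin: on the middle line at the underside, between the two black grips, near the centre of mass; x runs to the jaws, y to the left arm, z up.
- tongs_grips (a point): Where to grip the tongs: midway between the black grips, over the tongs' origin, 10 mm above the underside. Grip across y, from above, fingers outside both arms. Over the grips' outsides it is 54 mm open, about 43 mm closed on the scone. Squeezing closes the tongs, easing opens them: the spring takes 5 N a finger to start, 8 N at the scone; grip with 15 to 30 N to hold the scone.
- tongs_jaws (a point): Point midway between the jaws, 85.5 mm ahead (+x) of the tongs' origin, 12 mm above their underside. The jaws are cupped steel plates 24 mm high and 44 mm long (along x) whose ends turn in by 5 mm. Inside they are 68 mm apart when open, about 58 mm when the grips are squeezed to 49 mm for carrying, 46 mm on the scone.
- tongs_left: Left arm of the tongs (+y side) with its black grip (64 mm long) and jaw, hinged to the bow. Origin: its hinge, at x = -90, y = +13 mm from the tongs' origin; x along the arm, which turns inward by up to 0.19 rad as the tongs close.
- tongs_right: Right arm of the tongs (-y side), the mirror image of the left; its hinge lies at x = -90, y = -13 mm. The two arms always close by the same angle.
- mug: Bystander: dark blue coffee mug, 82 mm across, 88 mm high, handle to its +y reaching 71 mm from its axis. Origin: centre of its underside.
- jar: Bystander: small white ginger jar with blue bands and a blue lid, 88 mm across, 120 mm high. Origin: centre of its underside.
- glasses_case: Bystander: green spectacle case lying flat, 60 mm (its x) by 160 mm (y) by 40 mm high. Origin: centre of its underside.
There are look-alikes about, which are no part of the job. There is more than one size of the dome; the one meant has the size given above.

How it is judged (in metres and radians):
On the way, in this order (a step that is already met when the one before it is completed fails the run):
1. The dome is lifted clear over the scone (z of dome in the frame of stand above 0.112 m and contact force between the fingers and dome above 0.5 N and contact force between dome and stand below 0.05 N), for 0.1 s.
2. The dome stands on the cork mat, let go (horizontal distance between dome and mat below 0.04 m and height (world z) of dome below 0.009 m and angle between dome's own z axis and vertical below 0.06 rad and contact force between each of the arm, the fingers and dome below 0.05 N and linear speed of dome below 0.02 m/s), for 0.2 s.
3. The tongs are picked up while the scone still stands on the stand (height (world z) of tongs above 0.03 m and contact force between the fingers and tongs above 0.5 N and contact force between scone and stand above 0.05 N), for 0.2 s.
At the end, for the whole second after the job is handed in: Only the tongs' two jaws (over 0.3 N each) carry the scone, still and 50 mm or more above the plate; the fingers hold the tongs. The dome stands upright and let go on the mat, centres within 40 mm. Stand, mug, jar and spectacle case upright, within 30 mm of their starts (all of step 2 and contact force between each of tongs_left, tongs_right and scone above 0.3 N and z of scone in the frame of stand above 0.125 m and linear speed of scone below 0.03 m/s and contact force between the fingers and tongs above 1 N and contact force between each of tongs, scone and stand below 0.02 N and contact force between each of tongs, scone and dome below 0.02 N and distance of each of stand, mug, jar, glasses_case from where it was at the start of the episode below 0.03 m and angle between stand's own z axis and vertical below 0.06 rad and angle between each of mug, jar's own z axis and vertical below 0.1 rad and contact force between scone and the fingers below 0.02 N and contact force between scone and the arm below 0.02 N and contact force between scone and mug below 0.02 N and contact force between scone and jar below 0.02 N and contact force between scone and glasses_case below 0.02 N); the arm keeps its last pose, push and grip.
It fails at once if the scone is touched by the robot itself (contact force between any of the fingers, the arm and scone above 0.1 N).
It fails at once if the scone falls off the stand (height (world z) of scone below 0.06 m).
It fails at once if the dome is dropped (contact force between the fingers and dome below 0.02 N and linear speed of dome above 0.45 m/s).
It fails at once if the dome is tipped over (angle between dome's own z axis and vertical above 0.6 rad).
It fails at once if a bystander is knocked away (distance of any of mug, jar, glasses_case, stand from where it was at the start of the episode above 0.06 m).
It also fails if it takes over 64 s, if anything falls off the work surface, if the arm or the gripper's body presses on something with over 40 N, if the wrist force passes 120 N, or if a joint passes its speed limit or range.

## Working session

There is one attempt and no reset: what is moved stays moved. The work goes in short steps, Python scripts to look and compute and a tool call to move; the robot and the scene stay as the last step left them, time stands still between calls to the robot, and variables do not carry over. Pictures are saved under pics/ and viewed, at most 10 in all, crops included, and the job is handed in when it is done.

Besides the shell and the picture viewer there is one more tool, called after ">>>" as name(argument=value, ...) on one line, values as JSON. drive_tool: Moves the arm, as the interface text tells. Its arguments: {"type":"object","properties":{"jaw":{"type":"array","items":{"type":"number"}},"travel":{"type":"array","items":{"type":"array","items":{"type":"number","minimum":-1,"maximum":1}}},"delta_rot":{"type":"array","items":{"type":"array","items":{"type":"number","minimum":-1,"maximum":1}}}},"required":["jaw","travel","delta_rot"]}

```bash
mkdir -p pics
cat > h.py <<'E'
import numpy as np, cv2
from scipy.spatial.transform import Rotation as Rn
from plant import ctrl
def grab(n,f=None):
    info=ctrl.camera_info(n); im,d=ctrl.snapshot(n)
    if f: cv2.imwrite('pics/'+f,im[:,:,::-1])
    return im,d,info
def ray(info,u,v):
    K=np.array(info['camera_matrix']);k1=info['k1']
    uv=cv2.undistortPoints(np.array([[[u,v]]],float),K,np.array([k1,0,0,0.]))[0,0]
    R=np.array(info['R']);t=np.array(info['t'])
    return -R.T@t, R.T@np.array([uv[0],uv[1],1.])
def onz(info,u,v,z):
    o,d=ray(info,u,v); return o+d*(z-o[2])/d[2]
def ondepth(info,u,v,dep):
    o,d=ray(info,u,v); return o+d*dep
E
python3 - <<'E'
from h import *
s=ctrl.get_state();print(s)
a=[grab(n,n+'0.png') for n in('scene','side')]
for x in a: i=x[2];print(i['k1'],-np.array(i['R']).T@i['t'])
for n,x in zip(('scene','side'),a): np.savez(n+'0.npz',im=x[0],d=x[1])
E
```

```text
{'clock': 0.0, 'qpos': array([ 6.55674211e+01,  2.01245623e+01,  9.46778409e+01, -1.33014179e-03,
        6.52666392e+01, -4.84692484e+00]), 'joint_vel': array([ 0.04297326,  0.05590353,  0.01523885,  0.03024006, -0.00594919,
        0.02351586]), 'effort': array([ 3.48230446e-03, -5.06093109e+01, -2.91404289e+01,  1.31552471e-05,
        4.52737280e-03,  4.73980833e-05]), 'position': array([0.18420445, 0.5178714 , 0.23075037]), 'eef_rot': array([-1.79931102e+02, -4.63053767e-03,  1.60414900e+02]), 'ft_force': array([ 0.5402586 , -0.28412886, -0.19404561]), 'ft_torque': array([ 0.01769391, -0.00983551, -0.00082984]), 'finger_force': 0.0, 'grip_width': 0.9983409086509902}
-0.07265049452414483 [ 1.11512931 -0.06552558  1.04849468]
-0.011389876714374012 [ 0.39379513 -0.75096853  1.02172037]
```

View pics/scene0.png

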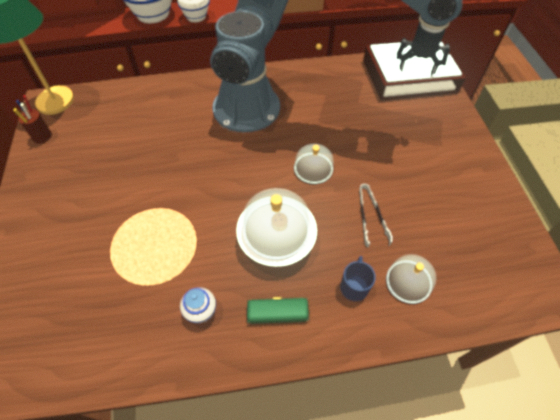

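View pics/side0.png

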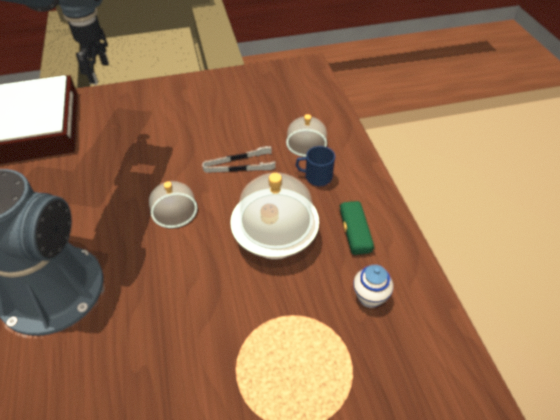

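The scene view shows three domes. Their knobs are at (276,201) for the large one on the stand, (315,148) for a small one on the desk and (420,267) for another small one; in the side view they are at (275,182), (168,187) and (308,120). The scone is visible under the stand's dome only, so I choose that one. The mat is at (153,245), the tongs at (375,215), the mug at (358,282), the jar at (198,305) and the case at (278,310).

```bash
cat > m.py <<'E'
from h import *
D={n:(np.load(n+'0.npz'),ctrl.camera_info(n)) for n in('scene','side')}
def blob(n,lo,hi,box):
    im=D[n][0]['im'];hsv=cv2.cvtColor(im,cv2.COLOR_RGB2HSV);x0,y0,x1,y1=box
    m=np.zeros(hsv.shape[:2],np.uint8);m[y0:y1,x0:x1]=cv2.inRange(hsv,lo,hi)[y0:y1,x0:x1]
    k,l,s,c=cv2.connectedComponentsWithStats(m);j=1+np.argmax(s[1:,4]);return c[j],s[j],l==j
def tri(p,q):
    (o1,d1),(o2,d2)=ray(D['scene'][1],*p),ray(D['side'][1],*q)
    a=np.linalg.lstsq(np.c_[d1,-d2],o2-o1,rcond=None)[0];A=o1+a[0]*d1;B=o2+a[1]*d2
    return (A+B)/2,np.linalg.norm(A-B)
def r(x):return np.round(x,4)
Y=((18,140,150),(35,255,255))
ks=blob('scene',*Y,(262,190,292,212));kd=blob('side',*Y,(262,168,290,196))
print('knob',ks[1],kd[1],*map(r,tri(ks[0],kd[0])))
for n,b in(('scene',(95,195,210,295)),('side',(220,305,370,420))):
    c,s,m=blob(n,(10,60,120),(35,255,255),b)
    v,u=np.nonzero(m);P=np.array([onz(D[n][1],a,bb,.005)[:2] for a,bb in zip(u,v)])
    print('mat',n,s,r((P.min(0)+P.max(0))/2),r(np.ptp(P,0)))
# plate rim: white ellipse by depth-free mask
for n,b in(('scene',(230,185,325,275)),('side',(225,170,325,265))):
    im=D[n][0]['im'];hsv=cv2.cvtColor(im,cv2.COLOR_RGB2HSV)
    c,s,m=blob(n,(0,0,150),(180,70,255),b)
    v,u=np.nonzero(m);P=np.array([onz(D[n][1],a,bb,.075)[:2] for a,bb in zip(u,v)])
    print('plate',n,s,r(P.min(0)),r(P.max(0)))
# tongs pixels by dark/grey vs wood: low saturation
for n,b in(('scene',(350,178,400,250)),('side',(198,142,280,176))):
    im=D[n][0]['im'];hsv=cv2.cvtColor(im,cv2.COLOR_RGB2HSV);x0,y0,x1,y1=b
    for nm,lo,hi in(('steel',(0,0,110),(180,90,255)),('black',(0,0,0),(180,255,50))):
        m=np.zeros(hsv.shape[:2],np.uint8);m[y0:y1,x0:x1]=cv2.inRange(hsv,lo,hi)[y0:y1,x0:x1]
        k,l,s,c=cv2.connectedComponentsWithStats(m)
        for j in range(1,k):
            if s[j,4]>=8: print(n,nm,s[j,4],r(c[j]),r(onz(D[n][1],*c[j],.015)))
for n,b in(('scene',(225,130,445,305)),('side',(140,105,340,275))):
    x0,y0,x1,y1=b;c=cv2.resize(D[n][0]['im'][y0:y1,x0:x1],None,fx=2,fy=2,interpolation=2);cv2.imwrite('pics/c_'+n+'.png',c[:,:,::-1]);
E
python3 m.py
```

```text
knob [272 202   9   9  48] [270 178  11  14 101] [0.5698 0.0206 0.2003] 0.0026
mat scene [   95   195   115   100 11327] [ 0.5043 -0.3405] [0.3731 0.3594]
mat side [  220   305   150   115 16604] [ 0.5378 -0.3099] [0.3721 0.3275]
plate scene [ 236  189   82   78 4720] [ 0.4318 -0.0898] [0.6802 0.1339]
plate side [ 230  175   89   84 5321] [ 0.4543 -0.0948] [0.6773 0.1832]
scene steel 153 [366.7124 193.5948] [0.4532 0.3245 0.015 ]
scene steel 98 [365.4796 234.3061] [0.5924 0.281  0.015 ]
scene steel 109 [387.367  232.1468] [0.5957 0.3468 0.015 ]
side steel 165 [259.8727 151.1333] [0.5971 0.3455 0.015 ]
side steel 301 [215.5648 164.8405] [0.4569 0.3188 0.015 ]
side steel 183 [261.3388 166.3115] [0.5872 0.2797 0.015 ]
side steel 12 [265.8333 174.5833] [0.5924 0.2428 0.015 ]
side black 51 [238.3333 156.6863] [0.529  0.3371 0.015 ]
side black 50 [237.2  168.34] [0.5165 0.2886 0.015 ]
```

View pics/c_scene.png

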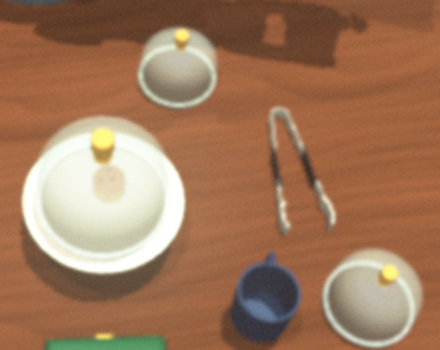

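The crop confirms that the dome on the stand is the wide one with the scone beneath it. The two on the desk are smaller and empty. The mat mask leaked into the wood, so I'll redo the mat with a tighter colour mask.

```bash
cat > m2.py <<'E'
import m
from m import *
E
sed -i 's/^print/print/' m.py && python3 - <<'E' 2>&1 | tail -8
from m import *
print('---')
for n,b,c0,w0 in(('scene',(95,195,210,295),(153,245),(215,150)),('side',(220,305,370,420),(295,365),(200,300))):
    lab=cv2.cvtColor(D[n][0]['im'],cv2.COLOR_RGB2LAB).astype(int)
    L=cv2.GaussianBlur(lab[...,0].astype(np.uint8),(5,5),0)
    x0,y0,x1,y1=b; roi=L[y0:y1,x0:x1]; th,_=cv2.threshold(roi.copy(),0,255,cv2.THRESH_OTSU)
    M=np.zeros(L.shape,np.uint8);M[y0:y1,x0:x1]=(roi>th)
    k,l,s,c=cv2.connectedComponentsWithStats(M);j=1+np.argmax(s[1:,4])
    v,u=np.nonzero(l==j);P=np.array([onz(D[n][1],a,bb,.005)[:2] for a,bb in zip(u,v)])
    print('mat',n,s[j],r((P.min(0)+P.max(0))/2),r(np.ptp(P,0)))
E
```

```text
side steel 301 [215.5648 164.8405] [0.4569 0.3188 0.015 ]
side steel 183 [261.3388 166.3115] [0.5872 0.2797 0.015 ]
side steel 12 [265.8333 174.5833] [0.5924 0.2428 0.015 ]
side black 51 [238.3333 156.6863] [0.529  0.3371 0.015 ]
side black 50 [237.2  168.34] [0.5165 0.2886 0.015 ]
---
mat scene [ 110  208   87   78 5214] [ 0.5229 -0.3343] [0.2512 0.2513]
mat side [  236   315   117   105 10052] [ 0.5236 -0.3302] [0.2502 0.2469]
```

>>> drive_tool(jaw=[1,1,1,1,1], travel=[[-0.2,-0.2,-0.1],[-0.5,-0.5,-0.3],[-0.8,-0.8,-0.5],[-1,-1,-0.5],[-1,-1,-0.5]], delta_rot=[[0,0,-0.1],[0,0,-0.2],[0,0,-0.218],[0,0,-0.218],[0,0,-0.218]])

```text
clock: 0.72
position: [0.2765, 0.3244, 0.3069]
eef_rot: [180.0, 0.1, 179.8]
ft_force: [-0.1, 0.5, -0.2]
grip_width: 1.002
finger_force: 0.0
```

>>> drive_tool(jaw=[1,1,1,1,1], travel=[[-0.2,-0.2,0],[-0.5,-0.5,0],[-0.8,-0.8,0],[-0.98,-1,0],[-0.98,-1,0]], delta_rot=[[0,0,0],[0,0,0],[0,0,0],[0,0,0],[0,0,0]])

```text
clock: 1.35
position: [0.4236, 0.1756, 0.3056]
eef_rot: [-180.0, -0.1, 179.9]
ft_force: [-0.5, 0.3, -0.8]
grip_width: 1.004
finger_force: 0.0
```

>>> drive_tool(jaw=[1,1,1,1,1], travel=[[-0.2,-0.2,0],[-0.5,-0.5,0],[-0.8,-0.8,0],[-0.98,-1,0],[-0.98,-1,0]], delta_rot=[[0,0,0],[0,0,0],[0,0,0],[0,0,0],[0,0,0]])

```text
clock: 1.98
position: [0.5705, 0.0264, 0.3051]
eef_rot: [180.0, -0.1, 180.0]
ft_force: [0.4, 1.4, -0.1]
grip_width: 0.999
finger_force: 0.0
```

Run:
```python
from h import *
s=ctrl.get_state();print(s['clock'],s['position'],s['eef_rot'])
im,d,i=grab('wrist','w1.png');np.savez('w1.npz',im=im,d=d)
print(-np.array(i['R']).T@i['t'])
hsv=cv2.cvtColor(im,cv2.COLOR_RGB2HSV);m=cv2.inRange(hsv,(15,120,90),(38,255,255))
k,l,st,c=cv2.connectedComponentsWithStats(m)
for j in range(1,k):
    if st[j,4]>100: print(st[j],c[j],onz(i,*c[j],.225),d[int(c[j][1]),int(c[j][0])])
```

```text
1.975 [0.57048547 0.02636567 0.30512468] [ 1.79994830e+02 -8.58015213e-02  1.79952550e+02]
[0.50393492 0.02602985 0.44724192]
[    0    49   107   182 15757] [ 45.90207527 144.11632925] [ 0.51286513 -0.13475769  0.225     ] 0.43186337
[ 251  193   41   46 1498] [271.38317757 216.16154873] [0.56465035 0.0209274  0.225     ] 0.2265408
[249 296  17   9 116] [257.0862069  300.06896552] [0.63159768 0.0094498  0.225     ] 0.46713942
[522 311  29  25 334] [537.34431138 321.94610778] [0.65438577 0.23708846 0.225     ] 0.39922005
[ 441  392   54   28 1148] [466.73954704 407.23867596] [0.74014297 0.19239196 0.225     ] 1.4748274
```

View pics/w1.png

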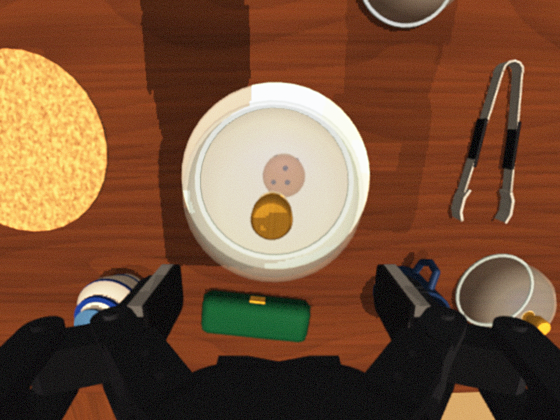

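The wrist picture shows the knob at (271,216), the scone at (284,176), the tongs to the right with black grips at (477,140) and (511,148), and the mat at the left. The knob comes out at about (0.566, 0.021), which agrees with the two-view result.

>>> drive_tool(jaw=[1,1,1,1,1], travel=[[0.02,-0.035,0.1],[0.02,-0.035,0.3],[0.02,-0.035,0.5],[0.02,-0.035,0.65],[0.02,-0.035,0.74]], delta_rot=[[0,0,0],[0,0,0],[0,0,0],[0,0,0],[0,0,0]])

```text
clock: 2.65
position: [0.5653, 0.0225, 0.1937]
eef_rot: [180.0, -0.1, -179.9]
ft_force: [-0.3, -0.1, 0.3]
grip_width: 1.0
finger_force: 0.0
```

>>> drive_tool(jaw=[0.7,0.5,0.3,0.2,0.2], travel=[[0,0,0],[0,0,0],[0,0,0],[0,0,0],[0,0,0]], delta_rot=[[0,0,0],[0,0,0],[0,0,0],[0,0,0],[0,0,0]])

```text
clock: 3.28
position: [0.567, 0.0214, 0.1963]
eef_rot: [-180.0, 0.1, -180.0]
ft_force: [-1.3, -0.7, 6.7]
grip_width: 0.339
finger_force: 60.2
```

>>> drive_tool(jaw=[0.15,0.1,0.1,0.1,0.1], travel=[[0,0,0],[0,0,0],[0,0,0],[0,0,0],[0,0,0]], delta_rot=[[0,0,0],[0,0,0],[0,0,0],[0,0,0],[0,0,0]])

```text
clock: 3.9
position: [0.567, 0.0214, 0.1963]
eef_rot: [-180.0, 0.1, -180.0]
ft_force: [-1.3, -1.1, 7.1]
grip_width: 0.337
finger_force: 60.2
```

>>> drive_tool(jaw=[0.1,0.1,0.1,0.1,0.1], travel=[[0,0,-0.05],[0,0,-0.15],[0,0,-0.28],[0,0,-0.42],[0,0,-0.5]], delta_rot=[[0,0,0],[0,0,0],[0,0,0],[0,0,0],[0,0,0]])

```text
clock: 4.53
position: [0.5668, 0.0216, 0.2719]
eef_rot: [180.0, 0.1, -180.0]
ft_force: [0.0, -0.4, -5.7]
grip_width: 0.336
finger_force: 59.7
```

Run:
```python
from h import *
im,d,i=grab('side','s2.png')
```

```text
(no output)
```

View pics/s2.png

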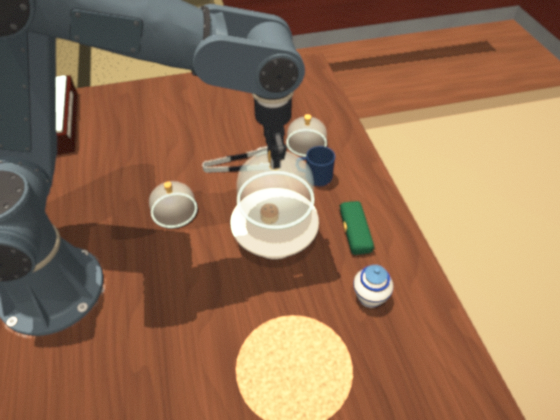

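The dome hangs level above the stand with its rim at about (277,200), and the scone stays on the plate. I carry it to the mat.

>>> drive_tool(jaw=[0.1,0.1,0.1,0.1,0.1], travel=[[0.02,-0.08,0],[0.05,-0.25,0],[0.1,-0.45,0],[0.12,-0.65,0],[0.15,-0.85,0]], delta_rot=[[0,0,0],[0,0,0],[0,0,0],[0,0,0],[0,0,0]])

```text
clock: 5.2
position: [0.5432, -0.1075, 0.2693]
eef_rot: [180.0, -0.1, -180.0]
ft_force: [0.3, 0.1, -4.7]
grip_width: 0.335
finger_force: 59.9
```

>>> drive_tool(jaw=[0.1,0.1,0.1,0.1,0.1], travel=[[0.03,-0.2,0],[0.05,-0.4,0],[0.1,-0.6,0],[0.12,-0.8,0],[0.14,-1,0]], delta_rot=[[0,0,0],[0,0,0],[0,0,0],[0,0,0],[0,0,0]])

```text
clock: 5.82
position: [0.5222, -0.2574, 0.2692]
eef_rot: [180.0, -0.1, -180.0]
ft_force: [0.5, -0.0, -4.6]
grip_width: 0.342
finger_force: 59.8
```

>>> drive_tool(jaw=[0.1,0.1,0.1,0.1,0.1], travel=[[0,-0.2,0],[0,-0.35,0],[0,-0.46,0],[0,-0.5,0.1],[0,-0.5,0.2]], delta_rot=[[0,0,0],[0,0,0],[0,0,0],[0,0,0],[0,0,0]])

```text
clock: 6.45
position: [0.523, -0.3306, 0.2386]
eef_rot: [179.9, -0.1, -180.0]
ft_force: [0.2, 0.0, -5.7]
grip_width: 0.338
finger_force: 59.9
```

>>> drive_tool(jaw=[0.1,0.1,0.1,0.1,0.1], travel=[[0,0,0.15],[0,0,0.35],[0,0,0.5],[0,0,0.62],[0,0,0.68]], delta_rot=[[0,0,0],[0,0,0],[0,0,0],[0,0,0],[0,0,0]])

```text
clock: 7.08
position: [0.523, -0.3303, 0.137]
eef_rot: [179.9, -0.1, -179.9]
ft_force: [-0.1, 0.2, -4.4]
grip_width: 0.342
finger_force: 59.8
```

>>> drive_tool(jaw=[0.1,0.1,0.1,0.1,0.1], travel=[[0,0,0.02],[0,0,0.04],[0,0,0.055],[0,0,0.065],[0,0,0.07]], delta_rot=[[0,0,0],[0,0,0],[0,0,0],[0,0,0],[0,0,0]])

```text
clock: 7.7
position: [0.5233, -0.3311, 0.1279]
eef_rot: [-180.0, 0.0, -180.0]
ft_force: [-0.6, 0.1, -4.9]
grip_width: 0.334
finger_force: 59.8
```

>>> drive_tool(jaw=[0.1,0.1,0.1,0.1,0.1], travel=[[0,0,0.005],[0,0,0.01],[0,0,0.015],[0,0,0.02],[0,0,0.02]], delta_rot=[[0,0,0],[0,0,0],[0,0,0],[0,0,0],[0,0,0]])

```text
clock: 8.32
position: [0.5232, -0.3311, 0.1263]
eef_rot: [-180.0, 0.0, -180.0]
ft_force: [-7.7, 3.1, 10.7]
grip_width: 0.332
finger_force: 61.7
```

Contact at 10.7 N, so the rim is on the mat. I release and rise.

>>> drive_tool(jaw=[0.4,0.6,0.8,1,1], travel=[[0,0,0],[0,0,0],[0,0,0],[0,0,0],[0,0,0]], delta_rot=[[0,0,0],[0,0,0],[0,0,0],[0,0,0],[0,0,0]])

```text
clock: 8.95
position: [0.5233, -0.331, 0.1248]
eef_rot: [-180.0, 0.0, -180.0]
ft_force: [-0.3, -0.0, 0.1]
grip_width: 1.001
finger_force: 0.0
```

>>> drive_tool(jaw=[1,1,1,1,1], travel=[[0,0,-0.1],[0,0,-0.3],[0,0,-0.6],[0,0,-0.9],[0,0,-1]], delta_rot=[[0,0,0],[0,0,0],[0,0,0],[0,0,0],[0,0,0]])

```text
clock: 9.57
position: [0.524, -0.3315, 0.2789]
eef_rot: [-179.8, 0.2, -180.0]
ft_force: [-0.1, -0.5, -0.5]
grip_width: 1.005
finger_force: 0.0
```

>>> drive_tool(jaw=[1,1,1,1,1], travel=[[0,0.2,-0.2],[0,0.4,-0.4],[0,0.6,-0.4],[0,0.8,-0.4],[0,1,-0.4]], delta_rot=[[0,0,0],[0,0,0],[0,0,0],[0,0,0],[0,0,0]])

```text
clock: 10.2
position: [0.5229, -0.1799, 0.3347]
eef_rot: [180.0, -0.0, -180.0]
ft_force: [0.5, -0.7, -0.2]
grip_width: 1.0
finger_force: 0.0
```

>>> drive_tool(jaw=[1,1,1,1,1], travel=[[0,0.3,0],[0,0.6,0],[0,0.9,0],[0,1,0],[0,1,0]], delta_rot=[[0,0,0],[0,0,0],[0,0,0],[0,0,0],[0,0,0]])

```text
clock: 10.82
position: [0.523, -0.0307, 0.3348]
eef_rot: [-180.0, -0.0, -179.9]
ft_force: [-0.0, -0.0, -0.3]
grip_width: 0.999
finger_force: 0.0
```

Run:
```python
from h import *
s=ctrl.get_state();print(s['clock'],s['position'])
im,d,i=grab('wrist','w2.png');np.savez('w2.npz',im=im,d=d)
im2,d2,i2=grab('side')
v=np.hstack([cv2.resize(im,(400,300),interpolation=3),cv2.resize(im2,(400,300),interpolation=3)]);cv2.imwrite('pics/v2.png',v[:,:,::-1])
hsv=cv2.cvtColor(im,cv2.COLOR_RGB2HSV)
print(i)
```

```text
10.825 [ 0.52302823 -0.03074515  0.33476383]
{'camera_matrix': array([[323.06401989,   0.        , 278.16247381],
       [  0.        , 323.06401989, 215.02563007],
       [  0.        ,   0.        ,   1.        ]]), 'k1': -0.04694607346032959, 'R': array([[-1.44153196e-03,  9.99998292e-01, -1.15690682e-03],
       [ 9.65244652e-01,  1.69378281e-03,  2.61342482e-01],
       [ 2.61343995e-01, -7.39964583e-04, -9.65245445e-01]]), 't': array([ 0.03245463, -0.56498686,  0.3409444 ])}
```

View pics/v2.png

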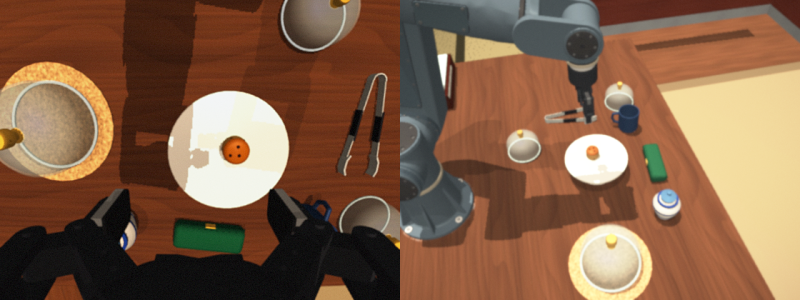

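The left half (wrist) shows the dome standing on the mat and the bare scone on the plate at about (329,210) in full-image pixels. The right half (side) confirms that the dome is centred on the mat. Next I measure the scone, plate and tongs.

Run:
```python
from h import *
i=ctrl.camera_info('wrist');Z=np.load('w2.npz');im=Z['im'];d=Z['d'];hsv=cv2.cvtColor(im,cv2.COLOR_RGB2HSV)
def comps(lo,hi,box,mn,z):
    x0,y0,x1,y1=box;m=np.zeros(d.shape,np.uint8);m[y0:y1,x0:x1]=cv2.inRange(hsv,lo,hi)[y0:y1,x0:x1]
    k,l,s,c=cv2.connectedComponentsWithStats(m)
    for j in range(1,k):
        if s[j,4]>mn:
            v,u=np.nonzero(l==j);P=np.array([onz(i,a,b,z)[:2] for a,b in zip(u,v)])
            q=cv2.minAreaRect(P.astype(np.float32)*1000)
            p3=ondepth(i,*c[j],np.median(d[v,u]))
            print(s[j],np.round(P.mean(0),4),'bb',np.round((P.min(0)+P.max(0))/2,4),np.ptp(P,0).round(4),'z',p3.round(3),'rect',np.round(q[1],1),round(q[2],1))
print('scone');comps((3,150,80),(22,255,255),(295,180,360,240),100,.105)
print('plate');comps((0,0,120),(180,80,255),(225,120,412,298),2000,.075)
b=(465,95,540,250)
print('black');comps((0,0,0),(180,255,45),b,40,.02)
print('steel');comps((0,0,100),(180,100,255),b,40,.02)
```

```text
scone
[ 311  191   38   39 1130] [0.5507 0.0281] bb [0.5512 0.0283] [0.0466 0.0446] z [0.55  0.028 0.108] rect [47.2 43.6] 46.4
plate
[  235   127   169   165 20546] [0.5588 0.0194] bb [0.5645 0.0206] [0.2186 0.2169] z [0.557 0.019 0.074] rect [218.6 216.9] 0.2
black
[487 153  20  44 399] [0.5158 0.2842] bb [0.5197 0.2832] [0.0626 0.0221] z [0.517 0.29  0.012] rect [17.3 61.6] 82.3
[519 158  19  42 429] [0.5265 0.3323] bb [0.5251 0.3322] [0.0606 0.0186] z [0.528 0.339 0.011] rect [60.5 18.6] 0.2
steel
[508 102  32  54 175] [0.4464 0.307 ] bb [0.4545 0.3125] [0.0733 0.0355] z [0.446 0.31  0.016] rect [21.  78.6] 62.5
[534 113   6  45 101] [0.4658 0.335 ] bb [0.4629 0.335 ] [0.061  0.0075] z [0.466 0.337 0.017] rect [61.4  3.8] 4.1
[481 196  14  50 155] [0.5914 0.28  ] bb [0.5893 0.2808] [0.0766 0.0116] z [0.591 0.28  0.02 ] rect [10.4 76.8] 87.1
[521 199  10  49 135] [0.5963 0.3464] bb [0.5934 0.3464] [0.076  0.0114] z [0.596 0.346 0.021] rect [76.2 10.1] 1.9
```

>>> drive_tool(jaw=[1,1,1,1,1], travel=[[0,0.2,0],[0,0.4,0],[0,0.6,0],[0,0.8,0],[0,1,0]], delta_rot=[[0,0,0],[0,0,0],[0,0,0],[0,0,0],[0,0,0]])

```text
clock: 11.55
position: [0.5234, 0.1186, 0.3347]
eef_rot: [-180.0, -0.0, 179.9]
ft_force: [0.9, -0.1, 0.2]
grip_width: 1.0
finger_force: 0.0
```

>>> drive_tool(jaw=[1,1,1,1,1], travel=[[0,0.3,0],[0,0.6,0],[0,0.8,0.1],[0,1,0.25],[0,1,0.4]], delta_rot=[[0,0,0],[0,0,0],[0,0,0],[0,0,0],[0,0,0]])

```text
clock: 12.18
position: [0.5234, 0.2694, 0.2737]
eef_rot: [-180.0, -0.0, -179.9]
ft_force: [0.0, -0.8, 0.1]
grip_width: 1.003
finger_force: 0.0
```

>>> drive_tool(jaw=[1,1,1,1,1], travel=[[0,0.1,0.2],[0,0.2,0.4],[0,0.28,0.5],[0,0.28,0.5],[0,0.28,0.5]], delta_rot=[[0,0,0],[0,0,0],[0,0,0],[0,0,0],[0,0,0]])

```text
clock: 12.8
position: [0.5236, 0.3106, 0.201]
eef_rot: [180.0, 0.1, -180.0]
ft_force: [-0.0, 0.5, 0.3]
grip_width: 1.001
finger_force: 0.0
```

Run:
```python
from h import *
s=ctrl.get_state();print(s['clock'],s['position'],s['eef_rot'])
im,d,i=grab('wrist','w3.png');np.savez('w3.npz',im=im,d=d)
hsv=cv2.cvtColor(im,cv2.COLOR_RGB2HSV)
# tongs by height: points 6..26 mm above desk
H,W=d.shape;u,v=np.meshgrid(np.arange(W),np.arange(H))
K=np.array(i['camera_matrix']);uv=cv2.undistortPoints(np.stack([u.ravel(),v.ravel()],1).astype(float)[:,None],K,np.array([i['k1'],0,0,0.]))[:,0]
R=np.array(i['R']);t=np.array(i['t']);P=((np.c_[uv,np.ones(len(uv))]*d.ravel()[:,None])-t)@R
P=P.reshape(H,W,3)
ok=(d>0)&(P[...,2]>.012)&(P[...,2]<.03)&(P[...,0]>.38)&(P[...,0]<.64)&(P[...,1]>.24)&(P[...,1]<.39)
Q=P[ok];print(len(Q),np.median(Q[:,2]))
for x in np.arange(.41,.63,.01):
    q=Q[abs(Q[:,0]-x)<.005]
    if len(q)>5:print(round(x,3),len(q),np.round(np.percentile(q[:,1],[1,99]),4),np.round(np.percentile(q[:,1],[1,99]).mean(),4))
print(Q[:,0].min(),Q[:,0].max())
blk=ok&(hsv[...,2]<60);B=P[blk];
for sd in(0,1):
    b=B[(B[:,1]>.31)==sd]; print('blk',len(b),np.round(np.percentile(b,[2,98],axis=0),4))
```

```text
12.8 [0.52358964 0.3106374  0.20095234] [ 1.79969218e+02  8.41208772e-02 -1.79987920e+02]
1520 0.019042022791633122
0.42 75 [0.3115 0.3348] 0.3232
0.43 52 [0.3089 0.3364] 0.3227
0.44 49 [0.307  0.3378] 0.3224
0.45 50 [0.305  0.3386] 0.3218
0.46 55 [0.3035 0.3392] 0.3214
0.47 43 [0.302  0.3404] 0.3212
0.48 50 [0.2999 0.3406] 0.3203
0.49 75 [0.2949 0.3449] 0.3199
0.5 109 [0.2938 0.3452] 0.3195
0.51 109 [0.2926 0.3454] 0.319
0.52 112 [0.2914 0.3458] 0.3186
0.53 93 [0.2903 0.3449] 0.3176
0.54 95 [0.289  0.3452] 0.3171
0.55 88 [0.2869 0.3465] 0.3167
0.56 42 [0.2855 0.3469] 0.3162
0.57 34 [0.2832 0.3472] 0.3152
0.58 58 [0.2814 0.3485] 0.3149
0.59 90 [0.278  0.3494] 0.3137
0.6 61 [0.2775 0.3508] 0.3141
0.61 65 [0.2762 0.3511] 0.3136
0.62 92 [0.277  0.3512] 0.3141
0.63 23 [0.2805 0.3471] 0.3138
0.4177419870221217 0.6291118827127808
blk 279 [[0.4912 0.289  0.0174]
 [0.5513 0.2969 0.0208]]
blk 280 [[0.4941 0.3406 0.0136]
 [0.5531 0.345  0.0209]]
```

View pics/w3.png

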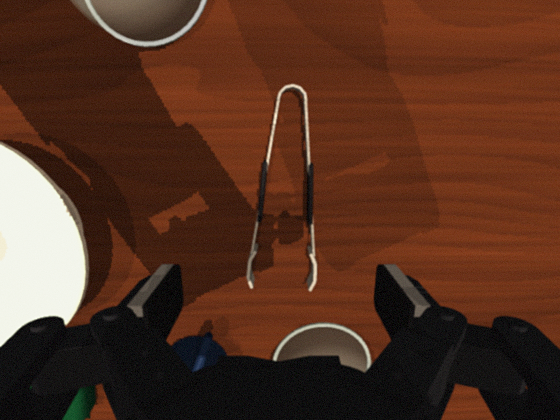

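The close view shows the tongs with the bow at (291,90), the black grips at (263,190) and (310,193) and the jaws at (251,270) and (313,272). The depth points give an overall length of 211 mm, the origin at (0.521, 0.3185) and a yaw of -2.8°, matching the sizes given.

>>> drive_tool(jaw=[0.9,0.8,0.8,0.8,0.8], travel=[[0.015,0.05,0.1],[0.015,0.05,0.3],[0.015,0.05,0.5],[0.015,0.05,0.7],[0.015,0.05,0.8]], delta_rot=[[0,0,0.03],[0,0,0.03],[0,0,0.03],[0,0,0.03],[0,0,0.03]])

```text
clock: 13.48
position: [0.5207, 0.3181, 0.0793]
eef_rot: [-180.0, -0.0, 177.3]
ft_force: [-0.6, 0.7, -0.2]
grip_width: 0.803
finger_force: 0.0
```

>>> drive_tool(jaw=[0.8,0.8,0.8,0.8,0.8], travel=[[0,0,0.1],[0,0,0.25],[0,0,0.36],[0,0,0.42],[0,0,0.46]], delta_rot=[[0,0,0],[0,0,0],[0,0,0],[0,0,0],[0,0,0]])

```text
clock: 14.1
position: [0.5209, 0.3186, 0.0107]
eef_rot: [180.0, 0.0, 177.3]
ft_force: [-0.2, -0.2, -0.2]
grip_width: 0.803
finger_force: 0.0
```

Run:
```python
from h import *
s=ctrl.get_state();print(s['clock'],s['position'],s['eef_rot'])
im,d,i=grab('wrist','w4.png')
```

```text
14.1 [0.52086053 0.31858645 0.01070441] [1.79987964e+02 2.13442990e-02 1.77335463e+02]
```

View pics/w4.png

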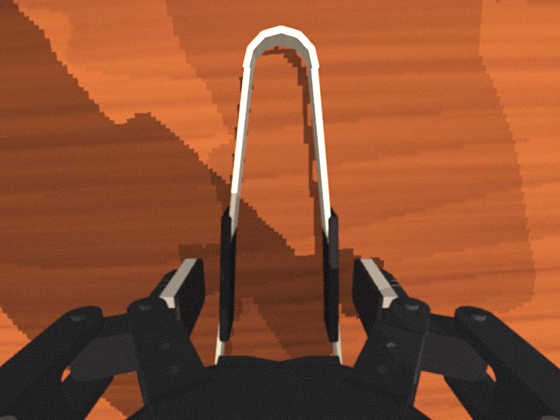

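The fingers flank the black grips evenly, with the pads at (185,285) and (375,285). I lower a little and close gently.

>>> drive_tool(jaw=[0.8,0.8,0.8,0.8,0.8], travel=[[0,0,0.015],[0,0,0.03],[0,0,0.04],[0,0,0.045],[0,0,0.045]], delta_rot=[[0,0,0],[0,0,0],[0,0,0],[0,0,0],[0,0,0]])

```text
clock: 14.78
position: [0.5206, 0.3185, 0.0041]
eef_rot: [180.0, 0.0, 177.3]
ft_force: [0.5, -0.1, -0.9]
grip_width: 0.802
finger_force: 0.0
```

>>> drive_tool(jaw=[0.75,0.7,0.65,0.62,0.6], travel=[[0,0,0],[0,0,0],[0,0,0],[0,0,0],[0,0,0]], delta_rot=[[0,0,0],[0,0,0],[0,0,0],[0,0,0],[0,0,0]])

```text
clock: 15.4
position: [0.521, 0.3187, 0.0047]
eef_rot: [180.0, 0.1, 177.3]
ft_force: [-0.0, -0.9, 6.2]
grip_width: 0.603
finger_force: 7.5
```

>>> drive_tool(jaw=[0.59,0.58,0.575,0.575,0.575], travel=[[0,0,0],[0,0,0],[0,0,-0.01],[0,0,-0.03],[0,0,-0.05]], delta_rot=[[0,0,0],[0,0,0],[0,0,0],[0,0,0],[0,0,0]])

```text
clock: 16.02
position: [0.5205, 0.3184, 0.0115]
eef_rot: [-180.0, -0.0, 177.3]
ft_force: [0.6, 0.5, -0.6]
grip_width: 0.578
finger_force: 5.9
```

>>> drive_tool(jaw=[0.575,0.575,0.575,0.575,0.575], travel=[[0,0,-0.05],[0,0,-0.15],[0,0,-0.3],[0,0,-0.45],[0,0,-0.5]], delta_rot=[[0,0,0],[0,0,0],[0,0,0],[0,0,0],[0,0,0]])

```text
clock: 16.65
position: [0.5213, 0.3188, 0.0886]
eef_rot: [179.9, 0.1, 177.3]
ft_force: [-0.2, -0.8, -1.6]
grip_width: 0.575
finger_force: 5.9
```

```bash
cat > tg.py <<'E'
from h import *
s=ctrl.get_state();print(s['clock'],s['position'],s['eef_rot'],s['grip_width'],s['finger_force'])
for n in('scene','side','wrist'):
    im,d,i=grab(n,'tg_%s.png'%n)
    H,W=d.shape;u,v=np.meshgrid(np.arange(W),np.arange(H))
    K=np.array(i['camera_matrix']);uv=cv2.undistortPoints(np.stack([u.ravel(),v.ravel()],1).astype(float)[:,None],K,np.array([i['k1'],0,0,0.]))[:,0]
    P=((np.c_[uv,np.ones(H*W)]*d.ravel()[:,None])-np.array(i['t']))@np.array(i['R'])
    R=Rn.from_euler('xyz',s['eef_rot'],degrees=True).as_matrix()
    Q=(P-s['position'])@R; Q=Q[d.ravel()>0]; Q=Q*[-1,1,-1]   # x ahead, y left, z up (tool-based)
    Q=Q[(abs(Q[:,1])<.05)&(Q[:,2]>-.03)&(Q[:,2]<.05)]
    for x0,x1 in((-.11,-.09),(-.09,-.07),(-.07,-.045),(.045,.065),(.065,.08),(.08,.095),(.095,.115)):
        q=Q[(Q[:,0]>x0)&(Q[:,0]<x1)]
        if len(q)>8: print(n,x0,len(q),'y',np.percentile(q[:,1],[2,98]).round(4),'z',np.percentile(q[:,2],[2,50,98]).round(4))
    print(n,'x',np.percentile(Q[(abs(Q[:,0])<.15)][:,0],[0,100]).round(4))
E
python3 tg.py
```

```text
16.65 [0.52133328 0.31883617 0.08864766] [1.79921169e+02 1.39041844e-01 1.77336392e+02] 0.5753183953790691 5.878118947148323
scene -0.11 29 y [-0.0148  0.0069] z [-0.0042  0.0074  0.0158]
scene 0.045 35 y [-0.0314  0.0264] z [-0.0023  0.0098  0.0171]
scene 0.065 46 y [-0.0338  0.0293] z [-0.0062  0.0122  0.023 ]
scene 0.08 41 y [-0.0351  0.0305] z [-0.0024  0.0118  0.0213]
scene 0.095 48 y [-0.0353  0.0284] z [-0.0043  0.0096  0.0215]
scene x [-0.1052  0.1094]
side -0.11 48 y [-0.0164  0.0148] z [-0.004   0.0064  0.0171]
side -0.09 75 y [-0.0183  0.016 ] z [-0.0044  0.005   0.0154]
side -0.07 94 y [-0.0207  0.0194] z [-0.0061  0.005   0.0141]
side 0.045 69 y [-0.0319  0.0288] z [-0.0041  0.0063  0.0154]
side 0.065 73 y [-0.0342  0.03  ] z [-0.0046  0.0084  0.0209]
side 0.08 70 y [-0.036   0.0325] z [-0.0049  0.0073  0.0214]
side 0.095 75 y [-0.0356  0.031 ] z [-0.0067  0.0093  0.0211]
side x [-0.1032  0.1096]
wrist -0.11 1735 y [-0.0132  0.0128] z [-0.0063  0.0097  0.0139]
wrist -0.09 1079 y [-0.0153  0.0149] z [-0.0055  0.0111  0.013 ]
wrist -0.07 1172 y [-0.0179  0.0174] z [-0.0052  0.0112  0.013 ]
wrist 0.045 10 y [-0.027   0.0246] z [-0.0046 -0.0036 -0.0001]
wrist x [-0.1044  0.049 ]
```

Run:
```python
from h import *
A=np.load('side0.npz');i=ctrl.camera_info('side')
B=np.load('scene0.npz');j=ctrl.camera_info('scene')
o1,d1=ray(j,315,148);o2,d2=ray(i,168,187)
a=np.linalg.lstsq(np.c_[d1,-d2],o2-o1,rcond=None)[0];print('small knob',o1+a[0]*d1,o2+a[1]*d2)
for n,inf,pts in(('scene',j,((295,167),(334,167),(315,181))),('side',i,((150,205),(197,205),(173,226)))):
    print(n,[onz(inf,*p,0.)[:2].round(3) for p in pts])
```

```text
small knob [0.31589516 0.18243573 0.09806173] [0.31789597 0.1803976  0.09584748]
scene [array([0.304, 0.126]), array([0.324, 0.253]), array([0.37 , 0.179])]
side [array([0.255, 0.219]), array([0.382, 0.187]), array([0.31 , 0.127])]
```

>>> drive_tool(jaw=[0.575,0.575,0.575,0.575,0.575], travel=[[0,0,-0.1],[0,0,-0.3],[0,0,-0.5],[0,0,-0.7],[0,0,-0.85]], delta_rot=[[0,0,0],[0,0,0],[0,0,0],[0,0,0],[0,0,0]])

```text
clock: 17.42
position: [0.5207, 0.3185, 0.2158]
eef_rot: [180.0, 0.0, 177.3]
ft_force: [0.1, 0.4, -1.5]
grip_width: 0.573
finger_force: 5.9
```

>>> drive_tool(jaw=[0.575,0.575,0.575,0.575,0.575], travel=[[0.01,-0.08,0],[0.04,-0.25,0],[0.07,-0.5,0],[0.11,-0.75,0],[0.14,-0.96,0]], delta_rot=[[0,0,0],[0,0,0],[0,0,0],[0,0,0],[0,0,0]])

```text
clock: 18.05
position: [0.4917, 0.1736, 0.2128]
eef_rot: [-180.0, -0.1, 177.3]
ft_force: [-0.1, 0.0, -0.7]
grip_width: 0.575
finger_force: 5.9
```

>>> drive_tool(jaw=[0.575,0.575,0.575,0.575,0.575], travel=[[0.04,-0.3,0],[0.08,-0.6,0],[0.11,-0.8,0],[0.13,-0.92,0],[0.14,-0.96,0]], delta_rot=[[0,0,0],[0,0,0],[0,0,0],[0,0,0],[0,0,0]])

```text
clock: 18.68
position: [0.4643, 0.0317, 0.2132]
eef_rot: [-180.0, -0.1, 177.3]
ft_force: [-0.1, 0.6, -1.9]
grip_width: 0.577
finger_force: 5.9
```

>>> drive_tool(jaw=[0.575,0.575,0.575,0.575,0.575], travel=[[0,0,0.1],[0,0,0.25],[0,0,0.37],[0,0,0.44],[0,0,0.44]], delta_rot=[[0,0,0],[0,0,0],[0,0,0],[0,0,0],[0,0,0]])

```text
clock: 19.3
position: [0.4648, 0.0331, 0.1471]
eef_rot: [-180.0, -0.1, 177.4]
ft_force: [0.2, 0.3, -0.1]
grip_width: 0.572
finger_force: 5.9
```

```bash
cat > sc.py <<'E'
from h import *
s=ctrl.get_state();print(s['clock'],s['position'],s['eef_rot'],s['grip_width'],s['finger_force'])
R=Rn.from_euler('xyz',s['eef_rot'],degrees=True).as_matrix()
for n in('scene','side'):
    im,d,i=grab(n); np.savez('z_'+n,im=im,d=d)
    H,W=d.shape;u,v=np.meshgrid(np.arange(W),np.arange(H))
    K=np.array(i['camera_matrix']);uv=cv2.undistortPoints(np.stack([u.ravel(),v.ravel()],1).astype(float)[:,None],K,np.array([i['k1'],0,0,0.]))[:,0]
    P=((np.c_[uv,np.ones(H*W)]*d.ravel()[:,None])-np.array(i['t']))@np.array(i['R'])
    hsv=cv2.cvtColor(im,cv2.COLOR_RGB2HSV);org=cv2.inRange(hsv,(3,140,60),(24,255,255)).ravel()>0
    g=(d.ravel()>0)&org&(np.hypot(P[:,0]-.551,P[:,1]-.028)<.04)&(P[:,2]>.08)&(P[:,2]<.25)
    print(n,'scone',g.sum(),(np.percentile(P[g],[1,99],axis=0)).round(4).tolist())
    Q=((P-s['position'])@R)*[-1,1,-1];k=(d.ravel()>0)&~org&(Q[:,0]>.065)&(Q[:,0]<.115)&(abs(Q[:,1])<.05)&(Q[:,2]>-.012)&(Q[:,2]<.03)
    p=Q[k];print('jaws',len(p),[ (len(p[(p[:,1]>0)==b]),np.median(p[(p[:,1]>0)==b],0).round(4),p[(p[:,1]>0)==b][:,0].max().round(4)) for b in(0,1) if ((p[:,1]>0)==b).sum()>3])
    ys,xs=np.nonzero(g.reshape(H,W)) if g.sum() else ([200],[278]);cx,cy=int(np.mean(xs)),int(np.mean(ys))
    c=cv2.resize(im[cy-35:cy+35,cx-45:cx+45],(400,311),interpolation=cv2.INTER_CUBIC)
    C=c if n=='scene' else np.hstack([C,c])
import sys
cv2.imwrite('pics/'+sys.argv[1],C[:,:,::-1])
E
python3 sc.py c5.png
```

```text
19.3 [0.46482571 0.03312172 0.14712724] [-1.79998750e+02 -1.01052884e-01  1.77368446e+02] 0.5724448893687166 5.876643508672714
scene scone 93 [[0.5441, 0.0132, 0.1031], [0.5757, 0.0463, 0.1146]]
jaws 88 [(43, array([ 0.0965, -0.0287,  0.0146]), np.float64(0.1084)), (45, array([0.0845, 0.0276, 0.0162]), np.float64(0.1101))]
side scone 142 [[0.5349, 0.0078, 0.0865], [0.5702, 0.0246, 0.113]]
jaws 278 [(139, array([ 0.087 , -0.0316,  0.01  ]), np.float64(0.1076)), (139, array([0.0864, 0.0269, 0.0107]), np.float64(0.108))]
```

View pics/c5.png

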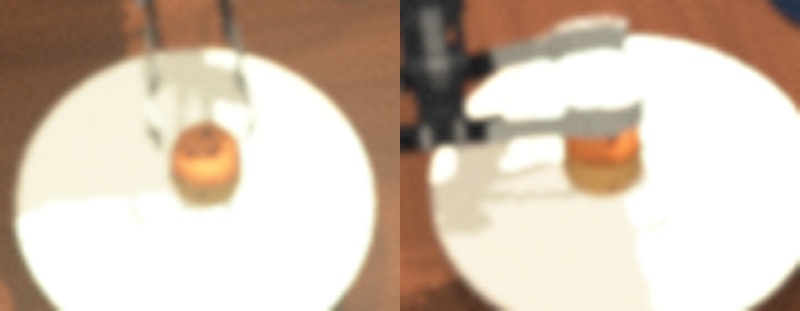

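The left crop (scene) shows the scone centred laterally between the two jaws. The right crop (side) shows the jaws spanning it fore and aft. The offset is within 2 mm, so I lower the tongs over it.

>>> drive_tool(jaw=[0.585,0.585,0.585,0.585,0.585], travel=[[-0.015,0.007,0.06],[-0.015,0.007,0.12],[-0.015,0.007,0.19],[-0.015,0.007,0.25],[-0.015,0.007,0.28]], delta_rot=[[0,0,0],[0,0,0],[0,0,0],[0,0,0],[0,0,0]])

```text
clock: 20.02
position: [0.4673, 0.0337, 0.1053]
eef_rot: [-180.0, -0.0, 177.3]
ft_force: [0.4, -0.1, -1.3]
grip_width: 0.583
finger_force: 5.7
```

```bash
python3 sc.py c6.png
```

```text
20.025 [0.4673419  0.03368576 0.1053271 ] [-1.79999620e+02 -4.69428396e-02  1.77331273e+02] 0.5834058345762186 5.710067658646949
scene scone 92 [[0.5446, 0.0135, 0.104], [0.5758, 0.0463, 0.1156]]
jaws 213 [(92, array([ 0.0949, -0.0182,  0.0034]), np.float64(0.1114)), (121, array([0.0873, 0.0188, 0.0045]), np.float64(0.1105))]
side scone 118 [[0.5368, 0.0156, 0.1065], [0.5711, 0.0475, 0.114]]
jaws 320 [(164, array([ 0.0866, -0.0314,  0.0057]), np.float64(0.11)), (156, array([0.0878, 0.0269, 0.0058]), np.float64(0.1086))]
```

View pics/c6.png

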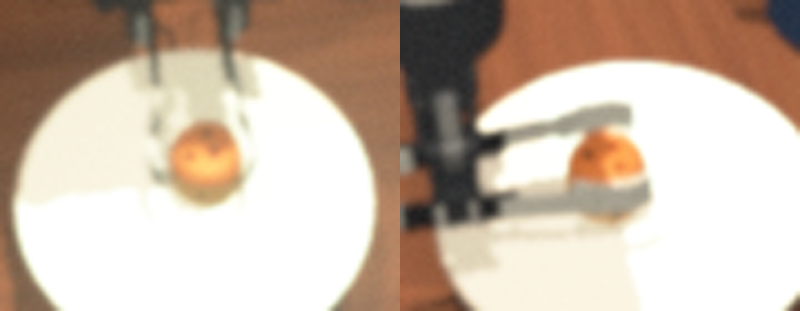

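The jaws are around the scone's top without touching it, with the scone midway between them in both crops. I lower the rest and close in steps.

>>> drive_tool(jaw=[0.585,0.585,0.585,0.585,0.585], travel=[[0,0,0.03],[0,0,0.06],[0,0,0.09],[0,0,0.12],[0,0,0.13]], delta_rot=[[0,0,0],[0,0,0],[0,0,0],[0,0,0],[0,0,0]])

```text
clock: 20.75
position: [0.4674, 0.0337, 0.0862]
eef_rot: [-180.0, -0.0, 177.3]
ft_force: [-0.5, -0.6, -1.6]
grip_width: 0.583
finger_force: 5.7
```

>>> drive_tool(jaw=[0.57,0.56,0.55,0.54,0.53], travel=[[0,0,0],[0,0,0],[0,0,0],[0,0,0],[0,0,0]], delta_rot=[[0,0,0],[0,0,0],[0,0,0],[0,0,0],[0,0,0]])

```text
clock: 21.38
position: [0.4676, 0.0337, 0.0866]
eef_rot: [180.0, 0.0, 177.3]
ft_force: [0.0, 0.6, -0.4]
grip_width: 0.535
finger_force: 7.1
```

>>> drive_tool(jaw=[0.525,0.52,0.515,0.51,0.505], travel=[[0,0,0],[0,0,0],[0,0,0],[0,0,0],[0,0,0]], delta_rot=[[0,0,0],[0,0,0],[0,0,0],[0,0,0],[0,0,0]])

```text
clock: 22.0
position: [0.4675, 0.0337, 0.0865]
eef_rot: [-180.0, -0.0, 177.3]
ft_force: [0.3, -0.8, -0.7]
grip_width: 0.512
finger_force: 8.1
```

>>> drive_tool(jaw=[0.505,0.5,0.5,0.495,0.495], travel=[[0,0,0],[0,0,0],[0,0,0],[0,0,0],[0,0,0]], delta_rot=[[0,0,0],[0,0,0],[0,0,0],[0,0,0],[0,0,0]])

```text
clock: 22.62
position: [0.4676, 0.0337, 0.0865]
eef_rot: [-180.0, -0.0, 177.3]
ft_force: [0.7, 0.4, 0.3]
grip_width: 0.494
finger_force: 8.6
```

>>> drive_tool(jaw=[0.49,0.49,0.49,0.49,0.49], travel=[[0,0,0],[0,0,0],[0,0,0],[0,0,0],[0,0,0]], delta_rot=[[0,0,0],[0,0,0],[0,0,0],[0,0,0],[0,0,0]])

```text
clock: 23.25
position: [0.4676, 0.0337, 0.0865]
eef_rot: [-180.0, -0.0, 177.3]
ft_force: [0.8, -0.6, -0.4]
grip_width: 0.494
finger_force: 11.7
```

The fingers stopped at 0.494 while the force rose, so the jaws are on the scone. I squeeze on to roughly 22 N.

>>> drive_tool(jaw=[0.485,0.483,0.482,0.482,0.482], travel=[[0,0,0],[0,0,0],[0,0,0],[0,0,0],[0,0,0]], delta_rot=[[0,0,0],[0,0,0],[0,0,0],[0,0,0],[0,0,0]])

```text
clock: 23.88
position: [0.4676, 0.0337, 0.0865]
eef_rot: [180.0, -0.0, 177.3]
ft_force: [0.0, -0.9, -0.9]
grip_width: 0.491
finger_force: 23.1
```

Grip force is 23 N. I lift gently.

>>> drive_tool(jaw=[0.482,0.482,0.482,0.482,0.482], travel=[[0,0,-0.02],[0,0,-0.06],[0,0,-0.12],[0,0,-0.2],[0,0,-0.28]], delta_rot=[[0,0,0],[0,0,0],[0,0,0],[0,0,0],[0,0,0]])

```text
clock: 24.5
position: [0.4677, 0.0337, 0.1296]
eef_rot: [-180.0, 0.0, 177.3]
ft_force: [-0.1, 0.2, -2.3]
grip_width: 0.487
finger_force: 23.1
```

>>> drive_tool(jaw=[0.482,0.482,0.482,0.482,0.482], travel=[[0,0,-0.08],[0,0,-0.16],[0,0,-0.24],[0,0,-0.3],[0,0,-0.34]], delta_rot=[[0,0,0],[0,0,0],[0,0,0],[0,0,0],[0,0,0]])

```text
clock: 25.12
position: [0.4676, 0.0337, 0.1801]
eef_rot: [180.0, 0.0, 177.3]
ft_force: [0.2, 0.7, -2.1]
grip_width: 0.487
finger_force: 23.1
```

>>> drive_tool(jaw=[0.482,0.482,0.482,0.482,0.482], travel=[[0,0,0],[0,0,0],[0,0,0],[0,0,0],[0,0,0]], delta_rot=[[0,0,0],[0,0,0],[0,0,0],[0,0,0],[0,0,0]])

```text
clock: 25.75
position: [0.4675, 0.0337, 0.1794]
eef_rot: [-180.0, -0.0, 177.3]
ft_force: [-0.2, -0.3, -1.8]
grip_width: 0.486
finger_force: 23.1
```

```bash
sed -i "s/<.25)$/<.25)/" sc.py && python3 sc.py c7.png && sleep 0 && python3 sc.py c8.png | grep -E "scone|^[0-9]"
```

```text
25.75 [0.46752891 0.03368533 0.1794334 ] [-1.79998497e+02 -1.36746560e-02  1.77334826e+02] 0.4860964574157067 23.06594967842102
scene scone 194 [[0.5357, 0.0098, 0.1937], [0.5764, 0.0447, 0.2067]]
jaws 174 [(87, array([ 0.1039, -0.0191,  0.0118]), np.float64(0.1108)), (87, array([0.1018, 0.0177, 0.0128]), np.float64(0.1108))]
side scone 194 [[0.5323, 0.008, 0.1931], [0.5745, 0.0433, 0.2068]]
jaws 233 [(182, array([ 0.0865, -0.0246,  0.009 ]), np.float64(0.1094)), (51, array([0.0789, 0.0184, 0.0177]), np.float64(0.1095))]
25.85 [0.46755805 0.03369089 0.17949688] [-1.79999066e+02 -5.75148935e-03  1.77337619e+02] 0.4879285100525472 23.06562066078186
scene scone 195 [[0.5352, 0.0099, 0.1941], [0.5767, 0.0451, 0.2064]]
side scone 196 [[0.5326, 0.0084, 0.1924], [0.5764, 0.0442, 0.2071]]
```

The top of the scone is at 0.206 m, about 93 mm above where it stood, and it's steady. I hand in.

```bash
python3 -c "
from plant import ctrl
print(ctrl.finish_job())"
```

```text
the job is handed in; nothing more can be done
None
```

I handed the job in with the dome standing on the cork mat and the scone held still in the tongs about 9 cm above the plate; `finish_job()` gave no verdict, so I can't say whether it was judged a pass.

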